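# Lock the board stop into the soldering rail

### The job

Set up the board holder for soldering: lift the stop with the flat upright plate out of the grey storage block, drop its T-shaped foot through the rail's slot midway between the two scribed lines until its collar sits flat on the rail, then give it a quarter turn, either way, so that the foot locks under the rail and the plate stands square across the slot. Let go of it, and leave the other two pieces in the storage block.

Things in the scene. Friction and masses are not known exactly. Their poses are not given: they have to be found in the camera images.
- stop: Loose steel board stop, 63 mm tall, 0.08-0.17 kg, upright in the storage block. Origin: centre of foot underside, z up. T-foot 40 (x) x 16 (y) x 8 mm, round neck 14 across, collar 44 across (underside 20, top 25 above origin), flat plate to grip: 36 long (x, same way as the foot), 10 thick (y), 25 to 63 above origin. The only piece with a flat plate.
- rail: Fixed aluminium rail 240 (x) x 70 (y) mm, top 32 above origin (centre of underside; x along slot). Slot 24 wide, lips 8 thick, channel under them 50 wide, 16 high. Scribed lines cross the top at x = +-36; the stop goes midway, over the origin. With the collar on the rail, the stop's origin is 12 above the rail's and it turns freely. A 20 mm high fixed plate stands at x = +108.
- knob_stud: Bystander in the storage block: steel stud, equal collar, round knob 26 mm across on top, 63 mm tall. Origin: centre of underside. The block is fixed, grey, 204 x 70 x 30 mm, with three pockets in a row, 66 mm apart, places shuffled; collars rest on its top, so the origins are 10 mm above the table. The stop's plate points along the row.
- pin_stud: Bystander in the same storage block: steel stud with an equal collar and a plain upright pin 12 mm across on top, 59 mm tall. Origin: centre of its underside.
Things that resemble listed ones, but are neither listed nor needed, are in the scene too. Leave any red look-alike of the stop alone.

How it is judged:
On the way:
1. the foot is down in the slot, lengthwise, between the scribed lines (z of stop in the frame of rail below 0.018 m and x of stop in the frame of rail between -0.03 and 0.03 m and y of stop in the frame of rail between -0.012 and 0.012 m and angle between the x axis of stop and the x axis of rail, either way round below 0.4 rad), for 0.1 s.
At the end, for the whole second after the job is handed in: The stop is upright (7 deg) and still, collar down on the rail (3 mm), midway between the scribed lines (18 mm along, 12 mm across the slot), plate square across the slot (20 deg); the other two studs are in the block, within 30 mm of their start (z of stop in the frame of rail between 0.009 and 0.015 m and x of stop in the frame of rail between -0.018 and 0.018 m and y of stop in the frame of rail between -0.012 and 0.012 m and angle between the x axis of stop and the x axis of rail, either way round above 1.22 rad and angle between stop's own z axis and vertical below 0.12 rad and linear speed of stop below 0.02 m/s and distance of each of knob_stud, pin_stud from where it was at the start of the episode below 0.03 m); the robot touches nothing.
It fails at once if one of the two other studs is taken or knocked out of the storage block (distance of any of knob_stud, pin_stud from where it was at the start of the episode above 0.03 m).
It also fails if it takes over 40 s, if anything falls off the work surface, if the arm or the gripper's body presses on something with over 40 N, if the wrist force passes 120 N, or if a joint passes its speed limit or range.

### The arm

A 7-joint arm with a two-finger parallel gripper is mounted at the origin on the work surface. World frame = base frame: x ahead of the robot, y to its left, z up, the work surface at z = 0. Lengths are in m, angles in rad, forces in N, time in s.
With the tool pointing down it reaches from about 0.425 to 0.925 m from the base axis. Payload 6.8 kg.
Tool frame: the origin (TCP) lies between the finger pads; the fingertips stand 17 mm ahead of it and the grasp point (between the pads) lies 2 mm behind it; z points along the fingers, y is the direction in which the jaws open and shut (so a half turn about z gives the same grasp; the last joint's range is limited). The gripper opens to 88 mm and grips with 3 to 60 N. Pads are 20 mm wide; open, the fingers measure 115 mm over their backs; the gripper's body (75 mm by 178 mm) begins 61 mm behind the grasp point.
Start: joints at [-1.358, 0.477, 0.022, 1.555, -0.011, 1.109, -0.083], TCP at [0.213, 0.641, 0.24] pointing down, gripper open.
Joint ranges: [-2.96, 2.96], [-0.34, 2.1], [-1.41, 1.46], [0.24, 2.44], [-1.37, 4.51], [0.17, 1.92], [-2.96, 2.96]. Speed limits (rad/s): [2.39, 2.39, 3.14, 3.14, 3.14, 3.14, 3.14].

### API

Orientations are given as [roll, pitch, yaw] about the fixed x, y, z axes, in that order (R = Rz(yaw) Ry(pitch) Rx(roll)).
In Python, from cell import robot gives the robot as it stands. Calls block until the motion is done:
- robot.move_ptp(position, orientation): joint-space move of the TCP to a pose.
- robot.servo_line(position, ori=None, v=0.15): straight line of the TCP; ori=None keeps the orientation; v is the mean speed in m/s.
- robot.move_j(angles): joint-space move.
- robot.grip(opening, grip_force=None): finger opening in m; grip_force is the grip in N (None keeps the last); returns when the fingers have stopped.
- robot.hold(seconds).
- robot.solve_ik(position, orientation): joint angles nearest the present ones, or None.
- robot.capture(name): name is "side" or "top"; returns a dict with "frame" (384x512x3 uint8, blue, green, red), "depth" (384x512 float32, m along the optical axis (not along the pixel's ray), 0 where there is no reading), "fx", "fy", "cx", "cy" (pixels), "R" (3x3) and "t" (3): a world point X has camera coordinates R X + t. Camera axes: x right, y down, z forward; pixel columns grow to the right and rows downward; lengths in m; the calibration is good to about 2 mm. A picture is of the moment at which its call begins.
A pose or a line that the arm cannot do raises robot.MotionError and nothing moves.
- robot.sign_off(): hands the job in, once; it reports no verdict.
Trained networks look in a picture, given as the dict that the camera call returned (one of the last four; its "shot" number tells which), for a name from the list of things; names that differ only in an ending like _2 or _b are one class to them, and where a whole thing is asked for, a point or a joint stands for the part that bears it (a point fixed in the world has none). Each returns a list of dicts, best first, with "conf" (0 to 1); they miss things now and then, are a little off and sometimes report something else, mostly with a low value. They report only what shows in the picture. A call takes as long as a camera call. They do not tell look-alikes from the thing itself.
- robot.boxes_of(picture, query): "rect" ([left, top, width, height] in pixels, round what is visible of it).
- robot.landmark_of(picture, query): "at" ([column, row] in pixels: a listed point, or the origin of a listed thing).
Readings, each from a call of its own:
- robot.read_time(): time.
- robot.read_q(): joint angles.
- robot.read_joint_velocities(): joint speeds.
- robot.read_effort(): joint torques, N m.
- robot.read_tcp_pos(): TCP position.
- robot.read_ee_rot(): TCP orientation.
- robot.read_wrist_force(): force on the tool from outside, world axes, zero at the start.
- robot.read_wrist_torque(): the same for the moment, N m.
- robot.read_gripper_width(): finger opening in m.
Only numpy, scipy, OpenCV 4.12 (cv2) and the standard library are available. Lean on these libraries where they do the work, as an engineer would, in place of code of your own. Each camera call takes 0.05 s, during which the arm holds its last target.

## Working session

There is one attempt and no reset: what is moved stays moved. The work goes in short steps, each a Python script; the robot and the scene stay as the last script left them, time stands still between calls to the robot, and variables do not carry over. Pictures are saved under pics/ and viewed, and the job is handed in when it is done.

```bash
mkdir -p pics; ls
python3 - <<'E'
from cell import robot
import cv2,pickle
for n in("side","top"):
    p=robot.capture(n); cv2.imwrite(f"pics/{n}0.png",p["frame"]); pickle.dump(p,open(f"{n}0.pkl","wb"))
    print(n,p["fx"],p["cx"],p["R"].round(3).tolist(),p["t"].round(3).tolist(), p["depth"].min(),p["depth"].max())
    for q in("stop","rail","knob_stud","pin_stud"):
        print(q,[(d["rect"],round(d["conf"],2)) for d in robot.boxes_of(p,q)],[(d["at"],round(d["conf"],2)) for d in robot.landmark_of(p,q)])
print(robot.read_time(),robot.read_tcp_pos(),robot.read_ee_rot())
E
```

```text
pics
side 451.26471779901715 251.18414487290448 [[0.892, -0.452, 0.018], [-0.336, -0.686, -0.645], [0.304, 0.569, -0.764]] [-0.459, 0.201, 0.728] 0.0 3.0448356
stop [([277.5, 263.2, 25.0, 32.6], 0.87), ([227.4, 313.8, 25.8, 35.6], 0.61)] [([242.5, 334.0], 0.77), ([290.6, 288.0], 0.66), ([224.1, 136.8], 0.5)]
rail [([165.6, 95.0, 112.9, 74.1], 0.8)] [([221.4, 135.8], 0.79)]
knob_stud [([310.3, 250.1, 24.7, 30.5], 0.95)] [([323.4, 277.6], 0.85)]
pin_stud [([341.2, 241.0, 25.6, 24.6], 0.9)] [([355.6, 258.9], 0.79), ([293.2, 287.8], 0.52)]
top 369.97299972848504 254.393320971579 [[0.025, -0.999, 0.036], [-0.994, -0.029, -0.102], [0.103, -0.033, -0.994]] [-0.033, 0.527, 0.667] 0.0 0.78440195
stop [([348.0, 244.6, 24.5, 25.7], 0.59)] [([353.9, 258.2], 0.7), ([340.9, 202.8], 0.55)]
rail [([91.3, 89.4, 66.8, 142.2], 0.7), ([336.9, 152.5, 21.9, 28.1], 0.63)] [([125.4, 161.4], 0.76)]
knob_stud [([335.2, 154.5, 21.6, 24.6], 0.95)] []
pin_stud [([329.3, 123.0, 25.6, 21.6], 0.7)] [([337.1, 134.4], 0.96)]
0.9 [0.21290828 0.6405843  0.23969777] [3.14148929e+00 5.56820549e-06 2.82068847e+00]
```

Run:
```python
import cv2
a=cv2.imread("pics/side0.png")
b=cv2.imread("pics/top0.png")
cv2.imwrite("pics/side0c.png",cv2.resize(a[60:380,140:420],None,fx=1.85,fy=1.85,interpolation=cv2.INTER_CUBIC))
cv2.imwrite("pics/top0c.png",cv2.resize(b[60:300,70:400],None,fx=2.4,fy=2.4,interpolation=cv2.INTER_CUBIC))
```

```text
(no output)
```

View pics/side0.png

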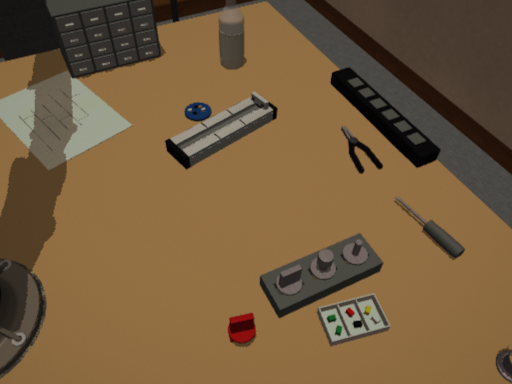

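View pics/top0.png

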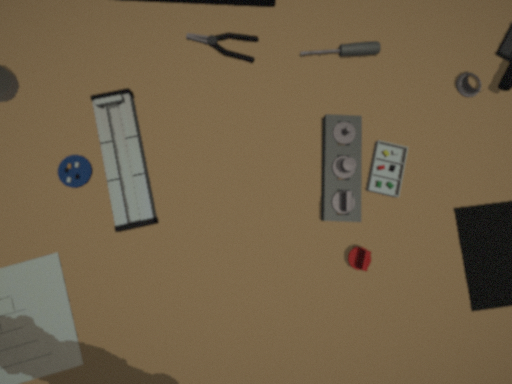

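```bash
sleep 1
```

```text
(no output)
```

View pics/side0c.png

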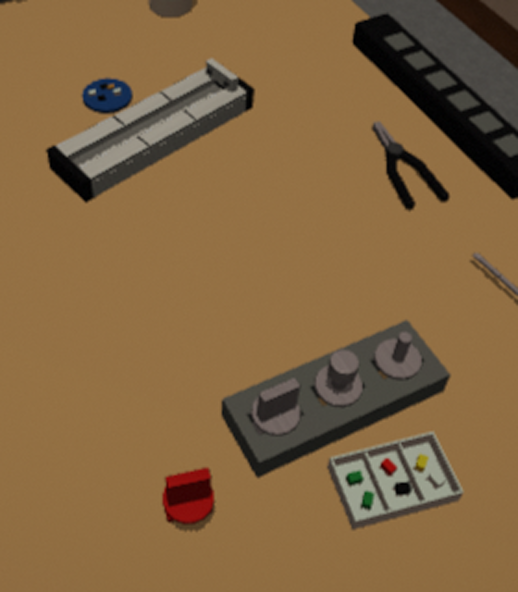

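View pics/top0c.png

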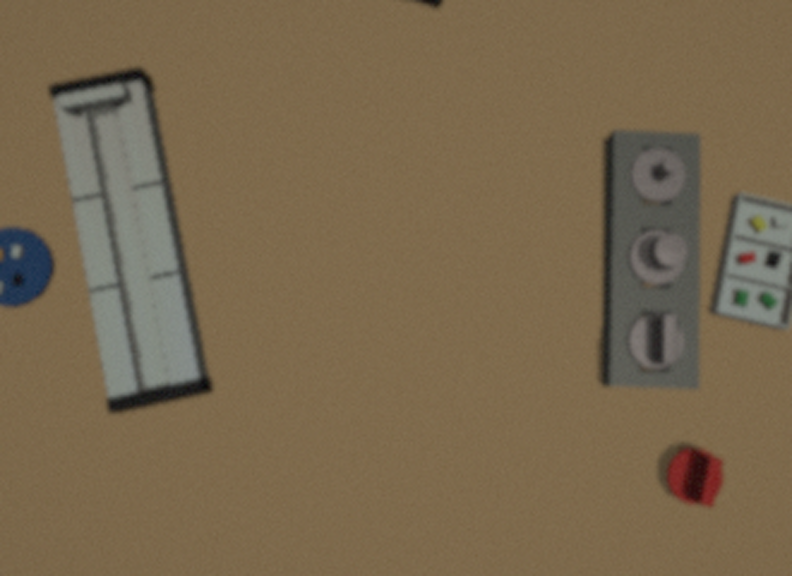

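The side view shows three candidates for "stop":
- The grey flat plate in the block, at side (290,277) and top (344,202).
- The red look-alike on the table, at side (242,328) and top (360,258). It is excluded.
- A weak landmark on the rail, at side (224,137), which is just a false detection.

The grey plate is the stop. It's at one end of the block, and the enlarged crop confirms it. The knob is in the middle at side (323,262) and the pin is at side (356,250). Next I'll measure with depth and triangulation.

```bash
cat > h.py <<'E'
import numpy as np,pickle,cv2
def cloud(p):
    d=p["depth"];v,u=np.mgrid[:d.shape[0],:d.shape[1]]
    c=np.stack([(u-p["cx"])/p["fx"]*d,(v-p["cy"])/p["fy"]*d,d],-1)
    return (c-p["t"])@p["R"]   # R^T(c-t)
def proj(p,X):
    c=np.asarray(X)@p["R"].T+p["t"]; return np.stack([p["fx"]*c[...,0]/c[...,2]+p["cx"],p["fy"]*c[...,1]/c[...,2]+p["cy"]],-1)
def tri(p1,a,p2,b):
    A=[];B=[]
    for p,uv in((p1,a),(p2,b)):
        r=p["R"].T@np.array([(uv[0]-p["cx"])/p["fx"],(uv[1]-p["cy"])/p["fy"],1]);r/=np.linalg.norm(r)
        c=-p["R"].T@p["t"];M=np.eye(3)-np.outer(r,r);A.append(M);B.append(M@c)
    X=np.linalg.lstsq(np.vstack(A),np.hstack(B),rcond=None)[0]
    return X,np.linalg.norm(np.vstack(A)@X-np.hstack(B))
E
python3 - <<'E'
from h import *
S=pickle.load(open("side0.pkl","rb"));T=pickle.load(open("top0.pkl","rb"))
for n,p in(("side",S),("top",T)):
    C=cloud(p); print(n,"cam",(-p["R"].T@p["t"]).round(3),"table z",np.median(C[300:330,100:200,2]) if n=="side" else np.median(C[200:300,180:280,2]))
    h=C[...,2]; img=np.clip((h+0.01)/0.09,0,1)*255; img[p["depth"]==0]=0
    cv2.imwrite(f"pics/h_{n}.png",img.astype(np.uint8))
    for nm,(u0,v0,u1,v1) in {"side":{"block":(255,230,390,315),"rail":(160,85,285,170)},"top":{"block":(315,105,370,228),"rail":(85,82,165,238)}}[n].items():
        c=C[v0:v1,u0:u1].reshape(-1,3); ok=(p["depth"][v0:v1,u0:u1]>0).ravel()&(c[:,2]>0.012); c=c[ok]
        hist=np.histogram(c[:,2],np.arange(0.01,0.09,0.004)); print(nm,hist[0])
        (cx,cy),(w,h_),a=cv2.minAreaRect((c[:,:2]*1000).astype(np.float32)); print(nm,"rect mm",cx,cy,w,h_,a)
        t=c[c[:,2]>0.058]; 
        if len(t): print("  high",len(t),t.min(0).round(4),t.max(0).round(4))
# landmark triangulation
for nm,a,b in(("stop",(290.6,288),(344,202)),("rail",(221.4,135.8),(125.4,161.4)),("pin",(355.6,258.9),(337.1,134.4)),("knob",(323.4,277.6),(340.9,166))):
    print(nm,tri(S,a,T,b))
E
```

```text
side cam [ 0.256 -0.485  0.694] table z -0.0001677134459904213
block [ 171  310  187  144 1457 1420  706   56   38   38   34   59   60   49
   84  265   42    0    0]
block rect mm 557.2994995117188 -220.90805053710938 145.8350372314453 205.4126739501953 89.34686279296875
  high 500 [ 0.4729 -0.198   0.058 ] [ 0.6291 -0.1727  0.0759]
rail [  63  150  151  193  333 1514   98   23   28   28   63    3    0    0
    0    0    0    0    0]
rail rect mm 554.8457641601562 254.11781311035156 263.5621032714844 129.05133056640625 13.592705726623535
top cam [0.456 0.005 0.718] table z -0.00046790387684870376
block [  38   53   53   50 1580 1272  583   14   20   16   18   28   24   32
   50  254   19    0    0]
block rect mm 557.943115234375 -195.61688232421875 91.80813598632812 204.4525909423828 89.34834289550781
  high 379 [ 0.4749 -0.1971  0.058 ] [ 0.6288 -0.1722  0.076 ]
rail [  25   76   72   97  568 3082   67   19   38   44  123    1    0    0
    0    0    0    0    0]
rail rect mm 561.8067016601562 228.46429443359375 261.95880126953125 74.29751586914062 13.956117630004883
stop (array([ 0.4917958 , -0.18913357,  0.02448554]), np.float64(0.0008597740401203216))
rail (array([ 0.5593435 ,  0.23459965, -0.00736402]), np.float64(0.0019930971217661866))
pin (array([ 0.62883309, -0.1818018 ,  0.0070351 ]), np.float64(0.005569653095750734))
knob (array([ 0.56219848, -0.18819373,  0.0036768 ]), np.float64(0.0010256176013677056))
```

```bash
python3 - <<'E'
from h import *
S=pickle.load(open("side0.pkl","rb"));T=pickle.load(open("top0.pkl","rb"))
for n,p,bx in(("side",S,(255,230,390,315)),("top",T,(315,105,370,228))):
    C=cloud(p);u0,v0,u1,v1=bx;c=C[v0:v1,u0:u1].reshape(-1,3)
    t=c[(c[:,2]>0.066)&(c[:,0]<0.525)&(c[:,2]<.08)]
    (cx,cy),wh,a=cv2.minAreaRect((t[:,:2]*1000).astype(np.float32)); print(n,"plate",len(t),np.median(t[:,2]),t.mean(0),cx,cy,wh,a)
    e=np.linalg.eigh(np.cov(t[:,:2].T));print("dir deg",np.degrees(np.arctan2(e[1][1,1],e[1][0,1])),np.sqrt(e[0]*12))
    k=c[(c[:,2]>0.06)&(c[:,0]>0.525)&(c[:,0]<.59)];print("knob",k.mean(0),k.max(0))
    k=c[(c[:,2]>0.06)&(c[:,0]>0.6)];print("pin",k.mean(0),k.max(0))
    b=c[(c[:,2]>0.026)&(c[:,2]<.034)];r=cv2.minAreaRect((b[:,:2]*1000).astype(np.float32));print("blocktop",np.median(b[:,2]),r)
for n,p,bx in(("side",S,(160,85,285,170)),("top",T,(85,82,165,238))):
    C=cloud(p);u0,v0,u1,v1=bx;c=C[v0:v1,u0:u1].reshape(-1,3)
    t=c[(c[:,2]>0.029)&(c[:,2]<.036)];print(n,"railtop",np.median(t[:,2]),cv2.minAreaRect((t[:,:2]*1000).astype(np.float32)))
    k=c[c[:,2]>0.04];print("  endplate",k.mean(0),k.max(0))
E
python3 - <<'E'
import cv2
for n,(u0,v0,u1,v1),f in(("top",(85,82,165,238),3.8),("side",(160,85,285,170),6)):
    a=cv2.imread(f"pics/{n}0.png")[v0:v1,u0:u1]
    cv2.imwrite(f"pics/rail_{n}.png",cv2.resize(a,None,fx=f,fy=f,interpolation=cv2.INTER_CUBIC))
E
```

```text
side plate 160 0.07265501688529741 [ 0.49032    -0.18511875  0.07219823] 490.8562316894531 -184.3050079345703 (36.011905670166016, 11.167465209960938) 0.9883031249046326
dir deg 179.56689140155754 [0.0111746 0.0368781]
knob [ 0.55526902 -0.18681037  0.07101348] [ 0.57005773 -0.17267507  0.07535166]
pin [ 0.6220875  -0.1864578   0.06652394] [ 0.62910796 -0.17919944  0.07154826]
blocktop 0.02998066682067393 ((557.7957763671875, -184.4800262451172), (72.30545043945312, 205.55490112304688), 89.5936279296875)
top plate 120 0.07243725073862836 [ 0.49171833 -0.18353731  0.07222247] 491.73687744140625 -183.6765594482422 (33.64919662475586, 9.277825355529785) 0.6322547197341919
dir deg 179.50839403081935 [0.01005877 0.03538266]
knob [ 0.55680517 -0.18381869  0.07160635] [ 0.56957128 -0.17220221  0.07600835]
pin [ 0.62280113 -0.18527587  0.06766657] [ 0.62884585 -0.1800958   0.07060695]
blocktop 0.0298206931559968 ((558.0591430664062, -185.57449340820312), (71.70820617675781, 204.45433044433594), 89.34339141845703)
side railtop 0.03185555540138084 ((560.9453125, 229.23944091796875), (263.337646484375, 75.0357437133789), 13.850615501403809)
  endplate [0.56512747 0.07278635 0.20528746] [0.67654634 0.28013575 0.69380491]
top railtop 0.03134343312275345 ((561.74267578125, 228.71786499023438), (261.9527282714844, 73.80764770507812), 13.964008331298828)
  endplate [0.62380849 0.20439393 0.18100224] [0.67675638 0.27897941 0.71803493]
```

View pics/rail_top.png

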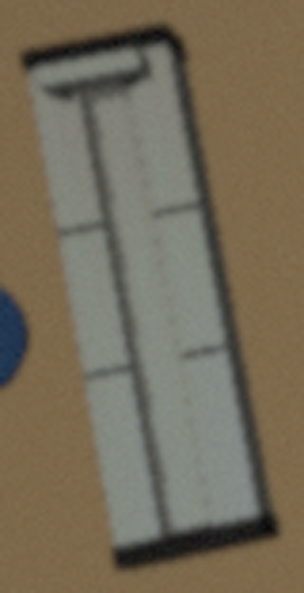

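View pics/rail_side.png

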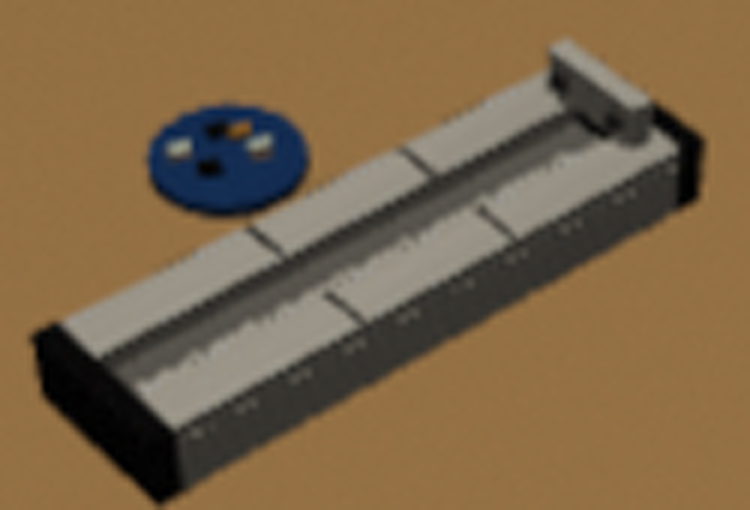

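Run:
```python
from h import *
from cell import robot
S=pickle.load(open("side0.pkl","rb"));T=pickle.load(open("top0.pkl","rb"))
a=(223.5,123.5);b=(122.8,158.6)
print("midlines tri",tri(S,a,T,b))
for p,uv in((S,a),(T,b)):
    r=p["R"].T@np.array([(uv[0]-p["cx"])/p["fx"],(uv[1]-p["cy"])/p["fy"],1]);c=-p["R"].T@p["t"];print(c+r*(.032-c[2])/r[2])
th=np.radians(13.9);ex=np.array([np.cos(th),np.sin(th)]);ey=np.array([-ex[1],ex[0]]);o=np.array([.5613,.229])
for n,p,bx in(("side",S,(160,85,285,170)),("top",T,(85,82,165,238))):
    C=cloud(p);u0,v0,u1,v1=bx;c=C[v0:v1,u0:u1].reshape(-1,3)
    x=(c[:,:2]-o)@ex;y=(c[:,:2]-o)@ey;m=(abs(x)<.09)
    t=m&(c[:,2]>.029)&(c[:,2]<.035)
    h,e=np.histogram(y[t],np.arange(-.044,.045,.002));print(n,list(zip((e[:-1]*1000).round().astype(int).tolist(),h.tolist())))
# IK options
q0=robot.read_q();print(q0)
pi=np.pi
for nm,pos,ys in(("pick",(.4913,-.184,.057),(-.009,pi-.009)),("rail",(.5613,.229,.059),(th,th+pi,th-pi/2,th+pi/2))):
    for y in ys:
        for z in(pos[2],pos[2]+.12):
            q=robot.solve_ik([pos[0],pos[1],z],[pi,0,y]);print(nm,round(y,2),z,None if q is None else np.round(q,2))
```

```text
midlines tri (array([0.55978881, 0.22521476, 0.03620813]), np.float64(0.0005200874843780842))
[0.56207935 0.229622   0.032     ]
[0.56008376 0.22671383 0.032     ]
side [(-44, 0), (-42, 0), (-40, 0), (-38, 7), (-36, 55), (-34, 65), (-32, 55), (-30, 51), (-28, 46), (-26, 46), (-24, 55), (-22, 45), (-20, 55), (-18, 45), (-16, 47), (-14, 36), (-12, 11), (-10, 1), (-8, 0), (-6, 0), (-4, 0), (-2, 0), (0, 0), (2, 0), (4, 0), (6, 0), (8, 1), (10, 23), (12, 68), (14, 57), (16, 39), (18, 51), (20, 51), (22, 38), (24, 54), (26, 36), (28, 43), (30, 53), (32, 41), (34, 23), (36, 3), (38, 0), (40, 0), (42, 0)]
top [(-44, 0), (-42, 0), (-40, 0), (-38, 1), (-36, 84), (-34, 92), (-32, 108), (-30, 97), (-28, 101), (-26, 102), (-24, 101), (-22, 102), (-20, 104), (-18, 95), (-16, 103), (-14, 80), (-12, 0), (-10, 0), (-8, 0), (-6, 0), (-4, 0), (-2, 0), (0, 0), (2, 0), (4, 0), (6, 0), (8, 0), (10, 35), (12, 106), (14, 112), (16, 99), (18, 110), (20, 100), (22, 98), (24, 104), (26, 104), (28, 107), (30, 100), (32, 99), (34, 29), (36, 0), (38, 0), (40, 0), (42, 0)]
[-1.35804801  0.47696614  0.02244351  1.55537566 -0.01149036  1.10927741
 -0.08310065]
pick -0.01 0.057 [-0.36  0.64  0.79  2.09 -0.71  0.7  -0.67]
pick -0.01 0.177 [-0.53  0.47  1.01  2.02 -0.51  0.92 -0.83]
pick 3.13 0.057 [-0.11  0.53  0.44  2.08 -0.38  0.61  2.16]
pick 3.13 0.177 [-0.42  0.4   0.83  2.02 -0.38  0.88  2.19]
rail 0.24 0.059 [-0.89  0.65  0.55  1.89 -0.49  0.74 -1.39]
rail 0.24 0.179 [-0.97  0.49  0.65  1.82 -0.36  0.95 -1.49]
rail 3.38 0.059 [-0.54  0.58  0.06  1.86 -0.05  0.7   1.37]
rail 3.38 0.179 [-0.58  0.43  0.12  1.79 -0.06  0.93  1.38]
rail -1.33 0.059 [-0.27  0.6  -0.29  1.84  0.24  0.73  2.69]
rail -1.33 0.179 [-0.33  0.44 -0.21  1.77  0.11  0.94  2.8 ]
rail 1.81 0.059 [-0.76  0.61  0.37  1.88 -0.32  0.71  0.03]
rail 1.81 0.179 [-0.82  0.45  0.44  1.81 -0.23  0.93 -0.04]
```

Measured: the stop is at about (0.491,-0.184) with yaw -0.5° and top at 0.0725 (expected 0.073). The rail centre is at about (0.561,0.228) with yaw 13.9°, top at 0.032, and a slot about 23 mm wide. The sizes agree with the text, so I'll pick.

Run:
```python
from h import *
from cell import robot
pi=np.pi
x,y=.4913,-.1843;o=[pi,0,pi-.009]
robot.grip(.07,25)
robot.move_ptp([x,y,.17],o)
print(robot.read_time(),robot.read_q().round(2))
robot.servo_line([x,y,.0585],v=.12)
print(robot.read_wrist_force().round(1))
p=robot.capture("side");cv2.imwrite("pics/pre.png",cv2.resize(p["frame"][180:340,200:420],None,fx=3.4,fy=3.4))
print(robot.read_time())
```

```text
4.4583 [-0.4   0.41  0.81  2.02 -0.39  0.87  2.19]
[ 0.6 -0.3  0.8]
5.5833
```

View pics/pre.png

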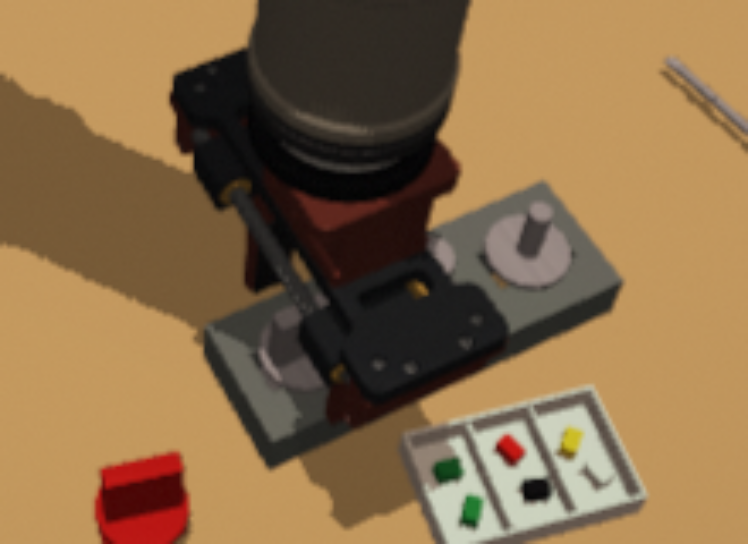

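The gripper straddles the stop, but the finger at crop (345,390) looks offset from the plate at (290,330). Before closing I'll project the expected points into the image to check.

Run:
```python
from h import *
from cell import robot
S=pickle.load(open("side0.pkl","rb"))
f=lambda X:((proj(S,X)-[200,180])*3.4).round()
print("tcp",robot.read_tcp_pos(),robot.read_ee_rot(),robot.read_gripper_width())
for X in([.491,-.184,.073],[.491,-.219,.041],[.501,-.219,.041],[.481,-.219,.041],[.491,-.235,.075],[.491,-.149,.041]):print(X,f(X))
```

```text
tcp [ 0.49184775 -0.18450697  0.05918626] [-3.14136199e+00  1.34766742e-03  3.13250978e+00] 0.07021722017180758
[0.491, -0.184, 0.073] [309. 308.]
[0.491, -0.219, 0.041] [340. 402.]
[0.501, -0.219, 0.041] [358. 393.]
[0.481, -0.219, 0.041] [322. 410.]
[0.491, -0.235, 0.075] [366. 394.]
[0.491, -0.149, 0.041] [268. 287.]
```

The projected near fingertip lands at (340,402), which matches the picture, so the pads are centred on the plate. I'll close, lift and look.

```bash
python3 - <<'E'
from h import *
from cell import robot
pi=np.pi
robot.grip(0.0,30)
print("w",robot.read_gripper_width(),robot.read_wrist_force().round(1))
robot.servo_line([.4913,-.1843,.15],v=.12)
print("w",robot.read_gripper_width(),robot.read_wrist_force().round(1),robot.read_time())
th=np.radians(13.9)
robot.move_ptp([.5610,.2280,.15],[pi,0,pi+th])
print(robot.read_tcp_pos(),robot.read_q().round(2),robot.read_time())
for n in("side","top"):
    p=robot.capture(n);pickle.dump(p,open(n+"1.pkl","wb"));cv2.imwrite(f"pics/{n}1.png",p["frame"])
E
python3 - <<'E'
import cv2,numpy as np
a=cv2.imread("pics/side1.png")[40:200,130:310];b=cv2.imread("pics/top1.png")[70:250,60:240]
cv2.imwrite("pics/both1.png",np.hstack([cv2.resize(a,(400,400*160//180+44)),cv2.resize(b,(400,399))]))
E
```

```text
w 0.009984184949584456 [ 0.4 -0.7  0.3]
w 0.009752965171976364 [-0.2 -1.2 -0.9] 7.4417
[0.56145282 0.22581185 0.15016382] [-1.01  0.56  0.73  1.85 -0.46  0.91  1.74] 8.9833
```

View pics/both1.png

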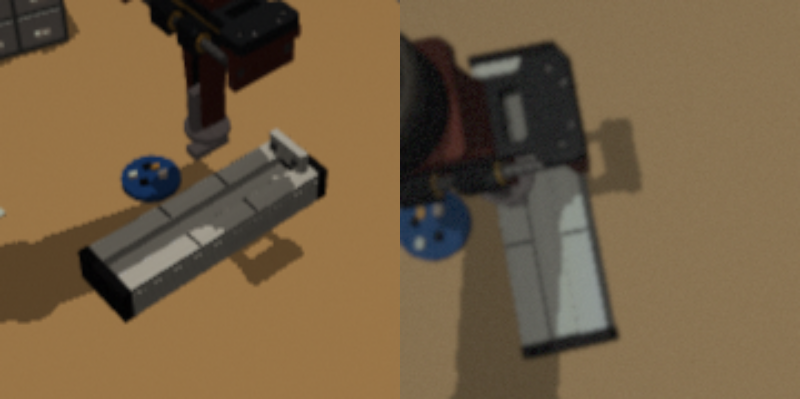

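Run:
```python
from h import *
from cell import robot
print(robot.read_tcp_pos(),robot.read_ee_rot(),robot.read_time())
S=pickle.load(open("side1.pkl","rb"));T=pickle.load(open("top1.pkl","rb"))
for p in(S,T):
    c=cloud(p).reshape(-1,3);m=(np.hypot(c[:,0]-.5615,c[:,1]-.228)<.035)
    for lo,hi in((.095,.113),(.118,.123),(.123,.129)):
        k=c[m&(c[:,2]>lo)&(c[:,2]<hi)]
        print(lo,len(k),k.mean(0).round(4) if len(k) else "",k.min(0).round(4) if len(k) else "",k.max(0).round(4) if len(k) else "")
```

```text
[0.56150818 0.22592337 0.15024125] [-3.14110318e+00  2.43219759e-04 -2.90215283e+00] 9.0833
0.095 84 [0.5554 0.2188 0.1071] [0.5408 0.2116 0.1006] [0.5817 0.2272 0.1126]
0.118 8 [0.559  0.2092 0.1222] [0.5443 0.204  0.1204] [0.5776 0.2165 0.1229]
0.123 131 [0.5588 0.2145 0.1264] [0.5398 0.2015 0.1233] [0.5826 0.2387 0.129 ]
0.095 25 [0.5447 0.2173 0.1075] [0.5414 0.2119 0.1024] [0.5517 0.2276 0.1108]
0.118 6 [0.5533 0.2076 0.1225] [0.5418 0.2029 0.1219] [0.5635 0.2173 0.1229]
0.123 131 [0.5523 0.2148 0.1259] [0.5409 0.2023 0.123 ] [0.5758 0.2373 0.1288]
```

The stop is held upright. The TCP reads y=0.226 against 0.228 commanded, and the collar as seen by the cameras is centred near y=0.2245. I'll correct by +3 mm, go lower, and measure again.

```bash
cat > meas.py <<'E'
from h import *
from scipy.optimize import least_squares
def collar(p,z,c0):
    c=cloud(p).reshape(-1,3);d=np.hypot(c[:,0]-c0[0],c[:,1]-c0[1])
    k=c[(d<.034)&(abs(c[:,2]-z)<.004)]
    # rim: farthest point in each angular bin in the open (-y half) sector
    a=np.arctan2(k[:,1]-c0[1],k[:,0]-c0[0]);r=np.hypot(k[:,0]-c0[0],k[:,1]-c0[1]);P=[]
    for lo in np.arange(-np.pi,np.pi,.2):
        m=(a>=lo)&(a<lo+.2)
        if m.sum()>=2:
            j=np.argmax(np.where(m,r,0))
            if r[j]>.017:P.append(k[j,:2])
    P=np.array(P);s=least_squares(lambda q:np.hypot(*(P-q).T)-.0225,c0,loss="soft_l1",f_scale=.001)
    return s.x.round(4),len(P),np.abs(s.fun).mean()
E
python3 - <<'E'
from meas import *
from cell import robot
pi=np.pi;th=np.radians(13.9)
for n in("side","top"):
    print("old",n,collar(pickle.load(open(n+"1.pkl","rb")),.126,[.5612,.2245]))
robot.servo_line([.5605,.2308,.105],v=.1);robot.hold(.2)
print(robot.read_tcp_pos(),robot.read_wrist_force().round(1),robot.read_wrist_torque().round(2))
for n in("side","top"):
    p=robot.capture(n);pickle.dump(p,open(n+"2.pkl","wb"));cv2.imwrite(f"pics/{n}2.png",p["frame"])
    print(n,collar(p,.081,[.5608,.228]))
print(robot.read_time())
a=cv2.imread("pics/side2.png")[70:180,150:290];cv2.imwrite("pics/s2c.png",cv2.resize(a,None,fx=5,fy=5,interpolation=cv2.INTER_CUBIC))
E
```

```text
old side (array([0.5618, 0.2246]), 20, np.float64(0.00089649552127751))
old top (array([0.563 , 0.2247]), 15, np.float64(0.0004963098718302778))
[0.5609742  0.23091592 0.10568119] [-0.4  0.3 -1.5] [ 0.03 -0.02  0.01]
side (array([0.5614, 0.2305]), 19, np.float64(0.0011858437200758238))
top (array([0.5626, 0.2301]), 14, np.float64(0.0005953253635833817))
9.9833
```

View pics/s2c.png

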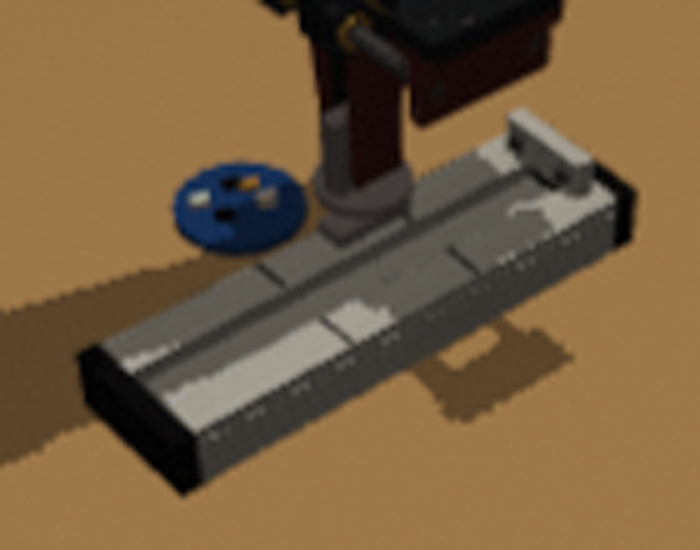

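Collar is about 2 mm off centre across the slot. I'll correct that and lower in steps, watching the wrist force.

Run:
```python
from meas import *
from cell import robot
x,y=.5605,.2288
robot.servo_line([x,y,.095],v=.06);robot.hold(.15)
f0=robot.read_wrist_force();print(f0.round(1),robot.read_tcp_pos())
for z in(.086,.080,.074,.069,.066,.064,.063,.062,.0615,.061,.0605):
    robot.servo_line([x,y,z],v=.04)
    f=robot.read_wrist_force()-f0;print(z,f.round(1),robot.read_tcp_pos().round(4))
    if np.linalg.norm(f)>6:break
print(robot.read_time(),robot.read_gripper_width())
p=robot.capture("side");cv2.imwrite("pics/s3c.png",cv2.resize(p["frame"][70:180,150:290],None,fx=5,fy=5,interpolation=cv2.INTER_CUBIC))
print(collar(p,.037,[.5608,.228]));p=robot.capture("top");print(collar(p,.037,[.5608,.228]))
```

```text
[ 0.1  0.4 -0.8] [0.56056546 0.22874646 0.0949913 ]
0.086 [ 0.2  0.2 -0.6] [0.5603 0.2287 0.0856]
0.08 [ 0.3 -0.2 -0.7] [0.5603 0.2287 0.0797]
0.074 [-0.3 -0.8 -0.9] [0.5603 0.2287 0.0737]
0.069 [-0.  -0.5  0.3] [0.5603 0.2287 0.0687]
0.066 [0.4 0.1 0.4] [0.5604 0.2288 0.0658]
0.064 [-0.1 -0.7  0.1] [0.5604 0.2288 0.0639]
0.063 [ 0.1 -0.3 -0.6] [0.5605 0.2288 0.063 ]
0.062 [ 0.4 -0.4 -0.1] [0.5605 0.2288 0.062 ]
0.0615 [ 0.1 -0.5 -0.7] [0.5605 0.2288 0.0615]
0.061 [-0.6 -0.7  0. ] [0.5605 0.2288 0.061 ]
0.0605 [-0.2 -0.2  0.2] [0.5606 0.2288 0.0605]
13.45 0.01009427798696493
(array([0.5593, 0.2241]), 21, np.float64(0.004666296014298134))
(array([0.5608, 0.2272]), 15, np.float64(0.004258901878824834))
```

View pics/s3c.png

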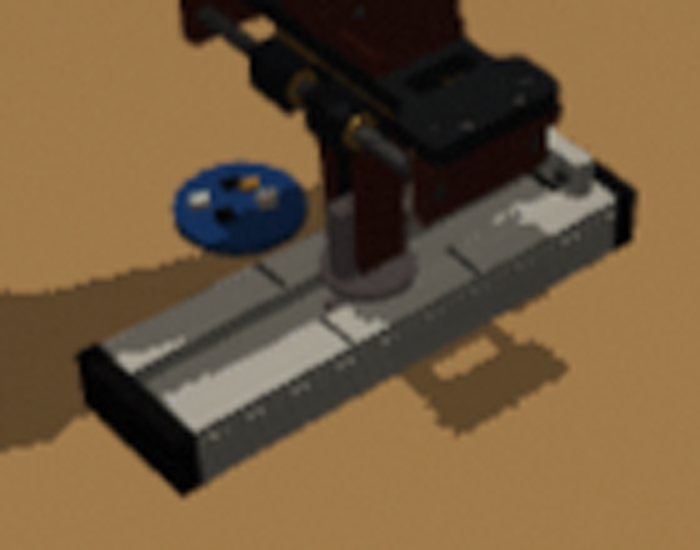

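The foot is in the slot with no force, and the collar (crop 370,280) is almost on the rail between the lines. I'll ease down to contact, back off slightly, then turn joint 7.

Run:
```python
from meas import *
from cell import robot
x,y=.5605,.2288;f0=np.array([0,0,-.8])
for z in np.arange(.060,.0569,-.0005):
    robot.servo_line([x,y,z],v=.04)
    f=robot.read_wrist_force()-f0;print(z.round(4),f.round(1),robot.read_tcp_pos().round(4))
    if f[2]>4:break
robot.hold(.1)
z=z+.0003
robot.servo_line([x,y,z],v=.04)
q=np.array(robot.read_q())
for i in range(1,7):
    q2=q.copy();q2[6]-=i*np.pi/12
    robot.move_j(q2.tolist() if 0 else q2)
    f=robot.read_wrist_force()-f0;t=robot.read_wrist_torque();print(i,f.round(1),t.round(2),robot.read_tcp_pos().round(4),robot.read_ee_rot()[2].round(3))
    if np.linalg.norm(f)>25:print("STOP");break
print(robot.read_time(),robot.read_gripper_width())
p=robot.capture("side");cv2.imwrite("pics/s4c.png",cv2.resize(p["frame"][70:180,150:290],None,fx=5,fy=5,interpolation=cv2.INTER_CUBIC))
```

```text
0.06 [-1.7  0.   6.5] [0.5606 0.2288 0.0605]
1 [ 0.5 -0.1  3.1] [ 0.01 -0.03 -0.05] [0.5608 0.2288 0.0605] 3.126
2 [-0.6  0.   2.1] [ 0.01 -0.   -0.04] [0.5607 0.2288 0.0605] 2.867
3 [-0.1  1.   2.6] [-0.01 -0.03 -0.09] [0.5606 0.2288 0.0605] 2.606
4 [ 0.3 -0.1  2.5] [-0.01  0.02 -0.01] [0.5606 0.2288 0.0605] 2.344
5 [ 0.  -0.1  1.9] [ 0.01 -0.02 -0.01] [0.5606 0.2288 0.0605] 2.082
6 [-0.2  0.4  1.2] [-0.01 -0.05  0.01] [0.5606 0.2288 0.0605] 1.821
16.3 0.009675866404039763
```

View pics/s4c.png

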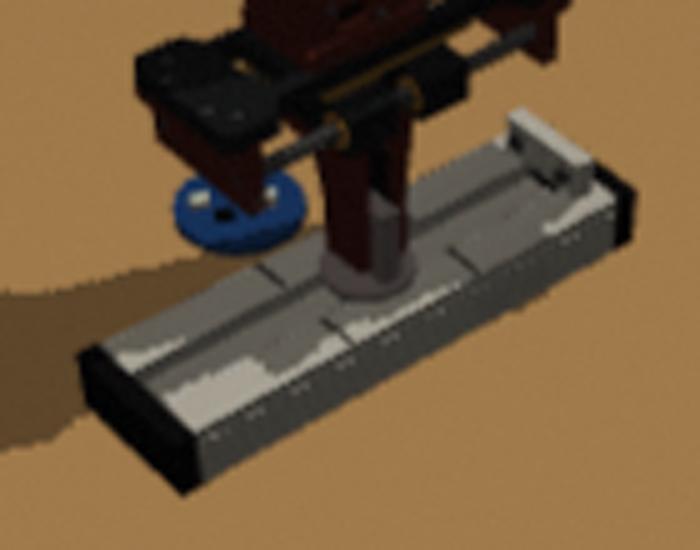

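The turn is done at low torque, and the plate stands across the slot. Next I'll release, retreat and verify.

Run:
```python
from meas import *
from cell import robot
robot.grip(.05);robot.hold(.2)
print(robot.read_wrist_force().round(1),robot.read_gripper_width())
p=robot.read_tcp_pos()
robot.servo_line([.5605,.2288,.20],v=.1)
robot.move_ptp([.42,.03,.30],[np.pi,0,robot.read_ee_rot()[2]])
ims=[]
for n in("side","top"):
    p=robot.capture(n);pickle.dump(p,open(n+"5.pkl","wb"))
    try:print(n,collar(p,.037,[.561,.228]))
    except Exception as e:print(e)
    c=cloud(p).reshape(-1,3);k=c[(c[:,2]>.060)&(c[:,2]<.085)&(np.hypot(c[:,0]-.561,c[:,1]-.228)<.03)]
    if len(k)>5:
        e=np.linalg.eigh(np.cov(k[:,:2].T));print("plate",len(k),k.mean(0).round(4),k[:,2].max(),"dir",np.degrees(np.arctan2(e[1][1,1],e[1][0,1])))
    b=c[(c[:,2]>.06)&(c[:,2]<.08)]
    for x in(.556,.6225):
        m=np.hypot(b[:,0]-x,b[:,1]+.185)<.025;print("stud",m.sum(),b[m].mean(0).round(4) if m.any() else "")
    f=p["frame"];ims.append(cv2.resize(f,(400,300)))
    cv2.imwrite(f"pics/{n}5.png",cv2.resize(f[70:180,150:290] if n=="side" else f[80:240,60:240],None,fx=4,fy=4,interpolation=cv2.INTER_CUBIC))
cv2.imwrite("pics/both5.png",np.hstack(ims));print(robot.read_time(),robot.read_tcp_pos())
```

```text
[-0.8  0.1  0. ] 0.049661567658397944
side (array([0.5613, 0.2269]), 23, np.float64(0.004634970450933641))
plate 116 [0.5592 0.2242 0.0706] 0.07693943067767033 dir 105.77345905951705
stud 221 [ 0.5552 -0.1869  0.0709]
stud 48 [ 0.622  -0.1863  0.0672]
top (array([0.5614, 0.2246]), 28, np.float64(0.00439632219652735))
plate 165 [0.5601 0.2254 0.0723] 0.07814436204167793 dir 104.8221457938004
stud 182 [ 0.5568 -0.1838  0.0718]
stud 43 [ 0.6228 -0.1851  0.0676]
20.0 [0.42058423 0.03103924 0.3001206 ]
```

View pics/side5.png

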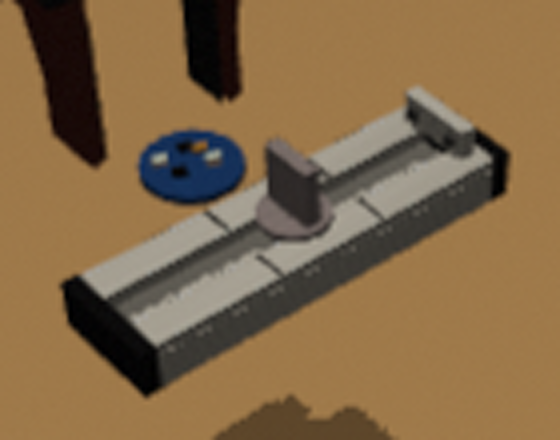

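View pics/both5.png

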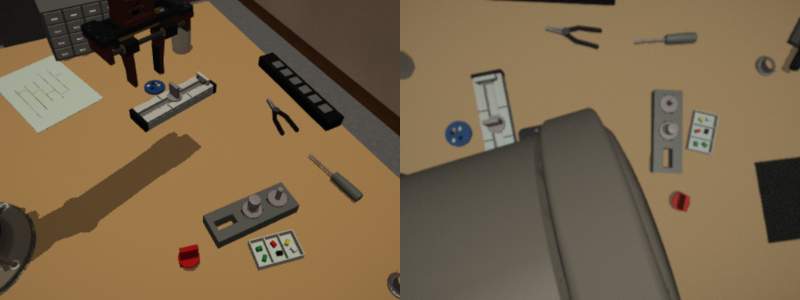

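```bash
python3 -c "
from cell import robot
robot.hold(.3);print(robot.read_wrist_force().round(1),robot.read_time());robot.sign_off()"
```

```text
[0.7 0.1 0.6] 20.3
the job is handed in; nothing more can be done
```

The stop is locked in the rail midway between the scribed lines, and I handed the job in at 20.3 s of the 40 s allowed. I lifted it out of the block's end pocket, lowered the foot through the slot until the collar touched, and turned it 90° with almost no torque. I then released it and moved the arm clear.

**Last checks, from both cameras:**
- **Angle:** the plate stands about 91° to the slot.
- **Position:** the stop is within about 3 mm of the midpoint, both along and across the slot.
- **Height:** the highest plate reading is 0.077–0.078 m, against 0.075 m expected; single depth points scatter by about that much.
- **Other pieces:** the knob and pin studs are within 1 mm of where they started, and I never moved towards the red look-alike.

**What disagreed:** the collar circle fit was unreliable once the collar sat on the rail, because rail points 5 mm lower mixed into it (about 4.5 mm residual). I relied on the plate measurement, the contact force and the pictures instead. Before insertion, the first move to the rail was about 2–3 mm off in y, and I corrected that.

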